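# Oil an end mill and click its holder into the tool rack

### The arm

A 7-joint arm with a two-finger parallel gripper is mounted at the origin on a cart in front of the work surface, level with it; the furniture and walls round the work are solid. World frame = base frame: x ahead of the robot, y to its left, z up, the work surface at z = 0. Lengths are in mm, angles in rad, forces in N, time in s.
With the tool pointing down it reaches from about 400 to 875 mm from the base axis. Payload 4.4 kg.
Tool frame: the origin (TCP) lies at the very end of the fingers, on their centre line; the grasp point (between the pads) lies 19 mm behind it; z points along the fingers, y is the line along which they close (so a half turn about z gives the same grasp; the last joint's range is limited). The gripper opens to 85 mm and grips with 20 to 120 N. Pads are 22 mm wide; open, the fingers measure 114 mm over their backs; the gripper's body (76 mm by 85 mm) begins 54 mm behind the grasp point. The pads swing forward as they close: fully open they stand 13 mm farther back than shut.
Start: joints at [-1.335, 0.628, 0.038, 1.517, -0.027, 0.996, -0.02], TCP at [193.18, 620.644, 198.413] pointing down, gripper open.
Joint ranges: [-3.06, 3.06], [-0.37, 2.12], [-1.25, 1.32], [0.18, 2.47], [-1.1, 4.24], [0.23, 1.98], [-2.94, 2.94]. Speed limits (rad/s): [2.57, 2.57, 3.14, 3.14, 3.14, 3.14, 3.14].

### API

Orientations are given as [roll, pitch, yaw] about the fixed x, y, z axes, in that order (R = Rz(yaw) Ry(pitch) Rx(roll)).
In Python, from cell import ctrl gives the robot as it stands.
- The arm moves only by the tool jog_arm, never from a script. Its argument "plan" is a list of rows, each an object of numbers: "tx", "ty", "tz": the shift along the tool's x, y, z as a fraction of full scale; "wx", "wy", "wz": the turn, a rotation vector about the tool's x, y, z as a fraction of full scale; "claw": the closure, from 0 (fully open) to 1 (shut). In form: [{"tx": .., "ty": .., "tz": .., "wx": .., "wy": .., "wz": .., "claw": ..}, ...]. A call has 1 to 12 rows; each row is the pose to reach, as a shift and turn from the pose commanded when the call began, along the tool's axes at that moment; what a row does not reach only later rows make up. Full scale, the value 1, is 300 mm for a shift and 90 degrees for a turn. A row lasts 1/10 s, in which the tool goes at most 50 mm and 8.59 degrees, less where a joint would pass 70% of its speed; a pose out of reach is approached as far as the arm can. A call with a number of a shift or a turn outside -1 to 1 is refused whole. A call with a gripper value outside its range is refused whole. The fingers move at their own pace and stop on an object; the grip force is fixed at half the most. Time passes only in rows, so rows that repeat a pose let the fingers close. It gives the time, the measured TCP pose, the force, the opening and the grip force at its end, in the units of the state.
- ctrl.read_state(): the state, without advancing time (a new reading comes with each control period).
- ctrl.get_image(name): name is "scene" or "top" or "wrist"; returns a dict with "img" (400x640x3 uint8, red, green, blue), "depth" (400x640 float32, mm along the optical axis (not along the pixel's ray), 0 where there is no reading), "fx", "fy", "cx", "cy" (pixels), "distortion" ([k1, k2, p1, p2, k3] as OpenCV has them; the pictures are not rectified), "position" and "orientation" of the camera in the world; the wrist camera has in their place "hand_eye" (4x4, takes a point from camera to tool coordinates, whose origin is the TCP and whose axes are the flange's). Camera axes: x right, y down, z forward; pixel columns grow to the right and rows downward; lengths in mm; the calibration is good to about 2 mm. A picture is of the moment at which its call begins: read the wrist's pose just before it.
- ctrl.finish_job(): hands the job in; it is judged then, once.
Trained networks look in a picture, given as the dict that the camera call returned (one of the last four; its "shot" number tells which), for a name from the list of things; names that differ only in an ending like _2 or _b are one class to them, and where a whole thing is asked for, a point or a joint stands for the part that bears it (a point fixed in the world has none). Each returns a list of dicts, best first, with "score" (0 to 1); they miss things now and then, are a little off and sometimes report something else, mostly with a low value. They report only what shows in the picture. A call takes as long as a camera call. They do not tell look-alikes from the thing itself.
- ctrl.trace(picture, thing): "pixels" (400x640 bool, what is visible of it) and "extent" ([centre column, centre row, width, height] in pixels, round what is visible of it).
The state is a dict: "clock": time; "qpos": joint angles; "qd": joint speeds; "tau": joint torques, N m; "eef_pos": TCP position; "tool_rot": TCP orientation; "force": force on the tool from outside, world axes, zero at the start; "torque": the same for the moment, N m; "width": finger opening in mm; "gripper_force": force on a finger pad.
Only numpy, scipy, OpenCV 4.12 (cv2) and the standard library are available. Lean on these libraries where they do the work, as an engineer would, in place of code of your own. Each camera call takes 0.05 s, during which the arm holds its last target. There are 200 camera calls.

### The job

The end mill in the plywood stand is finished with for today: put its holder away. Lift it out, dip the end of the cutter for about a second into the oil pot, at least a centimetre below the rim, so that it does not rust, then push the holder fully home in the empty fork of the tool rack until it clicks past the sprung balls, and let go. Leave the oil pot, the other holders and everything else standing where they are.

Things in the scene. Friction and masses are not known exactly. Their poses are not given: they have to be found in the camera images.
- endmill_holder_mid (a point): Mid-shank of the holder to put away: the steel one with the slim end mill and the tall thin shank, hanging by its collar in one of the stand's two holes. Point on its axis, z up. Shank 20 mm diameter, round, top 26 mm above this point; collar (52 mm diameter) top 27 mm below, underside 36 mm below; tip of the cutter 126 mm below. About 0.34 kg
- endmill_holder_collar (a point): Same holder, on its axis at the collar's underside; at the seat point when home. Downward from here: neck 28 mm diameter, 16 mm long; lower flange 36 mm diameter, 6 mm; collet nut 33 mm diameter, 20 mm; cutter 10 mm diameter, 48 mm. The fork's 12 mm prongs go round the neck, between collar and lower flange, with 4 mm of play in height
- cutter_tip (a point): Same holder: lower end of its cutter, on the axis, 90 mm below the collar's underside
- fork_free_seat (a point): Seat of the empty fork (left, middle or right of three on the rack): axis of the neck when home, at the prongs' top face, 130 mm above the bench. x points level from the mouth into the fork (push this way), z up. Black U, level, open to the front; slot 30 mm wide, its end wall 14 mm beyond; slot straight from 28 mm before the seat, flared out to the tips 41 mm before; 58 mm wide outside
- fork_free_ball_l (a joint): Travel of the sprung ball in the empty fork's left prong (m): 0 out, 0.0025 when the neck's widest part passes. One ball in each prong, opposite, standing 3.5 mm into the slot 7.5 mm before the seat. The neck meets them 17 mm short of home; pushing past takes about 4 to 10 N; they then snap behind it, draw it home and hold it (0 to 0.001 then)
- fork_free_ball_r (a joint): The same for the ball in the right prong
- oil_pot_rim (a point): Centre of the mouth of the open oil pot: small round steel pot, 45 mm high, 66 mm outside and 60 mm inside diameter, inner floor 41 mm below this point. Loose on the bench, about 0.4 kg. z up
- stub_holder: The other holder in the stand, to be left: short spotting cutter, short thick shank 31 mm diameter, 30 mm tall above the 9 mm thick, 52 mm wide collar. Origin on its axis at the collar's underside, z up
- face_holder: Holder with the wide face mill, in a fork of the rack, to be left. Shank 20 mm diameter, 42 mm tall above the 9 mm thick, 52 mm wide collar. Origin on its axis at the collar's underside, z up
- drill_holder: Holder with the thin drill, in a fork of the rack, to be left. Otherwise as the face mill's holder
- stand: Plywood bench stand, fixed: 12 mm board 156 x 76 mm on end cheeks, top 115 mm above the bench. Origin on the bench under its middle, x along its length. Two 40 mm holes, at 38 mm either way along x, each with a holder hanging by its collar, cutter below the board (lift it straight up over 90 mm to clear)
- rack: Tool rack, fixed: aluminium rail 262 mm long on two posts, rail 52 to 72 mm behind the seats, its top level with the prongs; three forks in a row on its front, 76 mm apart, all pushed into the same way. Origin on the bench below the middle fork's seat; x into the forks, y along the row. Only holders stand higher than the prongs
- bearing: ball bearing lying on the bench, 47 mm across, 14 mm high, origin under its centre; bystander
- nut_big: rusty nut lying on the bench, 28 mm, 13 mm high, origin under its centre; bystander
- sd_small: small screwdriver lying on the bench, 118 mm long along its y, 16 mm high, origin under its centre; bystander
There are look-alikes about, which are no part of the job. Leave any pink look-alike of the part that bears endmill_holder_mid alone.

How it is judged:
By the outcome, as a careful person would: the job done as asked, in the order asked, and still so for the second after the job is handed in, with the robot touching nothing.
It also fails if it takes over 42 s, if anything falls off the work surface, if the arm or the gripper's body presses on something with over 40 N, if the wrist force passes 120 N, or if a joint passes its speed limit or range.

## Working session

There is one attempt and no reset: what is moved stays moved. The work goes in short steps, Python scripts to look and compute and a tool call to move; the robot and the scene stay as the last step left them, time stands still between calls to the robot, and variables do not carry over. Pictures are saved under pics/ and viewed, at most 10 in all, crops included, and the job is handed in when it is done.

Besides the shell and the picture viewer there is one more tool, called after "Call:" as a command line: name --argument value ..., lists and objects as JSON in quotes. jog_arm: Moves the arm, as the interface text tells. Shift numbers are shares of 300 mm and turn numbers shares of 90 degrees, none past 1 either way. Its arguments: {"type":"object","properties":{"plan":{"type":"array"}},"required":["plan"]}

```bash
mkdir -p pics; ls; python3 - <<'E'
from cell import ctrl
import cv2,numpy as np
s=ctrl.read_state(); print(s)
for n in("scene","top"):
    p=ctrl.get_image(n); cv2.imwrite(f"pics/{n}0.png",p["img"][:,:,::-1])
    print(n,{k:v for k,v in p.items() if k not in("img","depth")})
    np.savez(f"{n}0.npz",**{k:v for k,v in p.items()})
    for t in ["endmill_holder_mid","oil_pot_rim","stub_holder","face_holder","drill_holder","stand","rack","bearing"]:
        print(t,[(round(d["score"],2),np.round(d["extent"]).tolist()) for d in ctrl.trace(p,t)])
E
```

```text
pics
{'clock': 0.0, 'qpos': array([-1.33481354,  0.62935436,  0.03843414,  1.51835534, -0.02701416,
        0.99627776, -0.01999469]), 'qd': array([-0.00106976, -0.00108117, -0.00042362,  0.00068988,  0.00121722,
       -0.00026761, -0.00056958]), 'tau': array([-5.44084505e-04, -5.63405156e+01,  1.22666940e+00, -1.93444616e+01,
        1.13216811e-02,  1.08885768e-02, -2.12963940e-07]), 'eef_pos': array([192.95847663, 619.99303319, 197.48770293]), 'tool_rot': array([-3.13971549e+00,  8.37099011e-06,  2.83981409e+00]), 'force': array([ 0.21190369, -0.0690169 , -0.11560295]), 'torque': array([-0.01827952,  0.05431894, -0.02069118]), 'gripper_force': 0.0, 'width': 85.50019692640699}
scene {'fx': 458.44294039883545, 'fy': 458.44294039883545, 'cx': 323.5158971080325, 'cy': 206.363728832083, 'distortion': array([0.01446452, 0.        , 0.        , 0.        , 0.        ]), 'position': array([-38.06767079, 841.74935093, 712.61392048]), 'orientation': array([-2.25959736, -0.0240301 , -2.32368693]), 'shot': 1}
endmill_holder_mid [(0.93, [267.0, 235.0, 28.0, 61.0]), (0.67, [434.0, 220.0, 26.0,
[... 672 characters left out ...]
tion': array([-2.92134807,  0.00398493, -1.47465267]), 'shot': 2}
endmill_holder_mid [(0.88, [269.0, 185.0, 24.0, 24.0]), (0.81, [309.0, 269.0, 24.0, 24.0]), (0.79, [247.0, 284.0, 22.0, 28.0]), (0.69, [370.0, 245.0, 32.0, 32.0]), (0.68, [411.0, 294.0, 27.0, 30.0])]
oil_pot_rim [(0.8, [370.0, 245.0, 34.0, 32.0])]
stub_holder [(0.78, [323.0, 235.0, 25.0, 26.0])]
face_holder [(0.93, [321.0, 162.0, 24.0, 31.0])]
drill_holder [(0.75, [356.0, 149.0, 23.0, 24.0]), (0.32, [371.0, 246.0, 34.0, 34.0])]
stand [(0.74, [330.0, 296.0, 26.0, 35.0]), (0.59, [315.0, 252.0, 67.0, 86.0])]
rack [(0.58, [349.0, 135.0, 125.0, 67.0])]
bearing [(0.75, [333.0, 200.0, 22.0, 24.0]), (0.18, [315.0, 254.0, 67.0, 90.0])]
```

```bash
python3 - <<'E'
import cv2
a=cv2.imread("pics/top0.png")[70:370,210:490]
cv2.imwrite("pics/topc.png",cv2.resize(a,(560,600),interpolation=3))
a=cv2.imread("pics/scene0.png")[130:370,220:480]
cv2.imwrite("pics/scenec.png",cv2.resize(a,(650,600),interpolation=3))
E
```

```text
(no output)
```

View pics/topc.png

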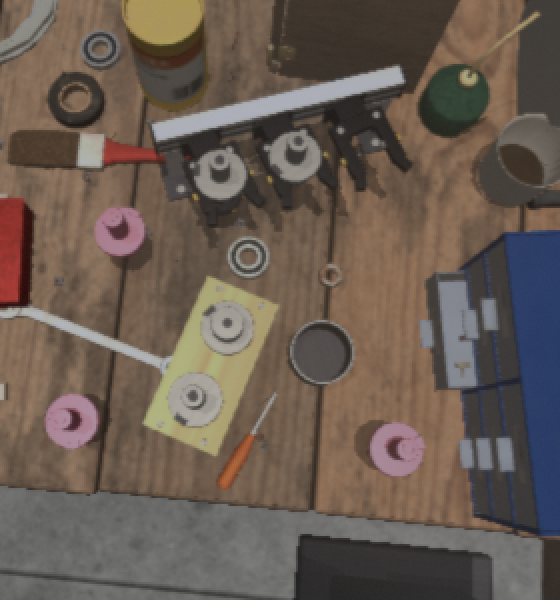

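View pics/scenec.png

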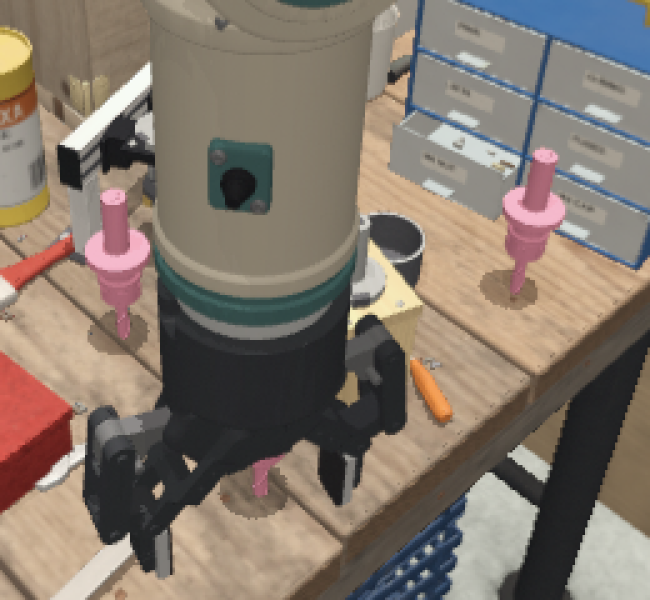

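The top view shows the rack at the upper middle with its right fork empty (crop 370,140). The stand's two holders are at crop (228,325) and (194,399), the oil pot at (322,352), and three pink look-alikes stand on the bench. The next step is to measure with depth.

```bash
cat > h.py <<'E'
import numpy as np,cv2
from scipy.spatial.transform import Rotation as R
def cloud(p,T=None):
    K=np.array([[p["fx"],0,p["cx"]],[0,p["fy"],p["cy"]],[0,0,1.]])
    h,w=p["depth"].shape
    u,v=np.meshgrid(np.arange(w),np.arange(h))
    n=cv2.undistortPoints(np.stack([u,v],-1).reshape(-1,1,2).astype(float),K,np.array(p["distortion"])).reshape(h,w,2)
    P=np.dstack([n,np.ones((h,w))])*p["depth"][...,None].astype(float)
    if T is None:
        T=np.eye(4);T[:3,:3]=R.from_euler("xyz",p["orientation"]).as_matrix();T[:3,3]=p["position"]
    W=P@T[:3,:3].T+T[:3,3]; W[p["depth"]==0]=np.nan
    return W
def circ(P):
    A=np.c_[2*P[:,:2],np.ones(len(P))];c=np.linalg.lstsq(A,(P[:,:2]**2).sum(1),rcond=None)[0]
    return c[:2],np.sqrt(c[2]+c[:2]@c[:2])
E
python3 - <<'E'
from h import *
p=dict(np.load("top0.npz",allow_pickle=True)); W=cloud(p)
np.set_printoptions(precision=1,suppress=True)
def blob(u,v,r,z0,z1,n):
    w=W[v-r:v+r+1,u-r:u+r+1].reshape(-1,3); w=w[(w[:,2]>z0)&(w[:,2]<z1)]
    if len(w)==0: print(n,"none");return
    c,e=cv2.minEnclosingCircle(w[:,:2].astype(np.float32))
    print(n,len(w),"mean",w.mean(0),"mec",np.array(c),e,"zmax",np.nanmax(w[:,2]))
for u,v,n in[(324,232,"H1"),(307,269,"H2"),(320,156,"R1"),(357,149,"R2")]:
    blob(u,v,15,135,260,n+" shank"); blob(u,v,16,119,129,n+" collar")
blob(371,246,20,38,52,"pot rim"); blob(371,246,8,-5,15,"pot floor")
w=W[100:190,270:440].reshape(-1,3)
# prongs (z~130)
m=(W[...,2]>122)&(W[...,2]<138); m[:, :280]=0;m[:,430:]=0;m[185:]=0
cv2.imwrite("m.png",m*255)
for v in range(115,165,3): print(v,[(u,W[v,u].round().astype(int).tolist()) for u in range(372,420,2) if m[v,u]][::2])
# bench check and rail line
print(W[300,400],W[200,400])
E
```

```text
H1 shank 233 mean [428.  336.9 153.9] mec [429.  337.1] 15.308145523071289 zmax 158.43472537470984
H1 collar 339 mean [426.9 337.  124.6] mec [434.2 336.1] 33.755088806152344 zmax 128.13761911569475
H2 shank 109 mean [357.6 359.8 175.2] mec [358.4 360.5] 9.860037803649902 zmax 181.15583826912086
H2 collar 492 mean [357.6 360.1 124.5] mec [357.6 366.2] 32.5999870300293 zmax 128.92079333325773
R1 shank 527 mean [572.9 358.1 149. ] mec [576.2 358.9] 26.255334854125977 zmax 184.52966663883524
R1 collar 69 mean [585.8 365.9 127.1] mec [583.8 358.5] 45.328819274902344 zmax 128.9700004997536
R2 shank 522 mean [597.9 287.6 149.1] mec [601.7 287.5] 26.35145378112793 zmax 185.1775042295592
R2 collar 84 mean [605.3 294.7 126.8] mec [606.7 284.9] 42.54388427734375 zmax 128.99246830711206
pot rim 210 mean [425.3 235.7  45.8] mec [423.9 237.3] 33.977325439453125 zmax 50.35150958959548
pot floor 288 mean [427.8 232.4   4.8] mec [427.4 232.8] 24.44508171081543 zmax 12.324889852796446
115 [(372, [678, 262, 131]), (376, [680, 253, 128]), (380, [680, 245, 130]), (384, [679, 238, 135]), (388, [682, 229,
[... 1633 characters left out ...]
, 189, 131]), (410, [615, 181, 130])]
151 [(372, [601, 256, 133]), (382, [605, 236, 127]), (386, [604, 228, 131]), (390, [605, 220, 131]), (410, [608, 181, 132]), (414, [609, 173, 132])]
154 [(372, [595, 256, 131]), (384, [598, 232, 128]), (388, [598, 224, 132]), (410, [605, 179, 123])]
157 [(372, [589, 255, 132]), (386, [591, 228, 131]), (390, [593, 219, 128])]
160 [(372, [583, 255, 131]), (376, [584, 247, 130]), (388, [586, 223, 130]), (392, [586, 215, 132])]
163 [(374, [578, 250, 127]), (388, [580, 223, 130]), (392, [581, 215, 130])]
[318.9 178.7  99.2] [537.6 174.7   1.5][ WARN:0@0.395] global loadsave.cpp:1063 imwrite_ Unsupported depth image for selected encoder is fallbacked to CV_8U.
```

```bash
cat >> h.py <<'E'
def rel(c,cyaw,t,tyaw=None):
    """tool-down pose c,cyaw -> t,tyaw in fractions"""
    M=(R.from_euler("z",cyaw)*R.from_euler("x",np.pi)).as_matrix()
    d=M.T@(np.array(t)-c)/300
    w=0 if tyaw is None else -(tyaw-cyaw)/(np.pi/2)
    return d.round(4),round(w,4)
def fork_err(q,P):
    """points on top face of prongs vs U template: slot 30, outside 58, flare"""
    c,s=np.cos(q[2]),np.sin(q[2]); x=(P[:,0]-q[0])*c+(P[:,1]-q[1])*s; y=np.abs(-(P[:,0]-q[0])*s+(P[:,1]-q[1])*c)
    return x,y
E
python3 - <<'E'
from h import *
np.set_printoptions(precision=1,suppress=True)
p=dict(np.load("top0.npz",allow_pickle=True)); W=cloud(p)
c=[]
for u,v in[(320,156),(357,149)]:
    w=W[v-15:v+16,u-15:u+16].reshape(-1,3); w=w[(w[:,2]>165)&(w[:,2]<190)]
    k,e=cv2.minEnclosingCircle(w[:,:2].astype(np.float32)); print(len(w),w.mean(0),k,e,np.median(w[:,2])); c.append(w[:,:2].mean(0))
d=c[1]-c[0];print(np.linalg.norm(d),c[1]+d/np.linalg.norm(d)*76, np.arctan2(d[0],-d[1]))
w=W[:,:,:][90:190,360:425].reshape(-1,3); w=w[(abs(w[:,2]-130)<8)]
yaw=np.arctan2(d[0],-d[1])
s0=c[1]+d/np.linalg.norm(d)*76
cs,sn=np.cos(yaw),np.sin(yaw)
x=(w[:,0]-s0[0])*cs+(w[:,1]-s0[1])*sn;y=-(w[:,0]-s0[0])*sn+(w[:,1]-s0[1])*cs
for a in range(-42,30,6):
    k=(x>=a)&(x<a+6)&(abs(y)<38); print(a,np.sort(y[k]))
# whole scene tallest near path
print(np.nanmax(W[...,2]))
# pot: rim ring fit
w=W[225:268,350:393].reshape(-1,3); w=w[(w[:,2]>41)&(w[:,2]<50)]
print("pot",circ(w),len(w))
E
```

```text
110 [574.9 358.  179.7] (576.4954833984375, 358.50286865234375) 9.939146041870117 181.42339199207055
111 [599.9 287.2 179.3] (601.3132934570312, 287.21466064453125) 9.939292907714844 181.3722301625454
75.12396861031907 [625.2 215.5] 0.33920169643447196
-42 [12.8 12.9 13.3 14.9 15.4 15.7 16.  16.8 17.3 19.  19.3 19.9 21.1 21.5
 21.9 21.9 22.6]
-36 [-36.5 -34.8 -33.9 -32.8 -32.6 -31.6 -31.2 -30.2 -29.9 -29.  -28.8 -28.7
 -27.8  11.2  11.8  13.3  13.9  15.   16.   16.7  16.8  17.6  18.4  19.4
  20.   20.   20.5  21.1  21.4  22.4]
-30 [-36.5 -36.2 -34.6 -33.7 -33.5 -33.  -31.1 -31.  -30.6 -29.9 -29.6 -29.
 -28.5 -27.7 -27.7 -27.5 -27.1 -26.8 -26.  -25.7 -25.1 -24.9 -24.4 -23.
 -22.1   9.8  10.2  10.4  11.5  12.4  12.6  13.7  14.   14.1  15.5  15.6
  16.2  17.3  18.4  18.5  19.6  19.7  20.3  20.7  21.7  22.2  22.6  23.2
  23.5]
-24 [-33.  -33.  -32.6 -32.  -31.3 -29.9 -29.3 -27.6 -27.3 -26.6 -26.4 -24.7
 -24.6 -24.5 -23.2 -22.5 -22.2 -21.6 -21.3 -21.  -20.9   9.9  11.   11.9
  12.6  12.8  13.2  14.3  14.8  15.4  16.9  17.1  17.9  18.   18.7  19.6
  19.9  21.   21.3  22.   22.6  22.8  22.9
[... 2470 characters left out ...]
 16.9  18.   18.2  19.6  20.2  20.7  21.1  21.9  22.7  23.2  24.1
  24.8  25.1  25.4  25.9  26.2  27.   27.6  27.7  29.3  29.4  29.8  31.2
  31.5  31.7  31.8  32.4  32.5]
24 [-24.6 -24.6 -22.6 -21.9 -21.8 -19.9 -19.4 -19.2 -19.1 -17.5 -17.2 -16.7
 -16.  -15.3 -15.1 -13.8 -13.7 -12.9 -12.4 -11.4 -10.7 -10.5  -9.3  -8.9
  -8.2  -7.9  -7.2  -6.1  -5.6  -4.9  -4.3  -3.3  -2.9  -1.3  -1.1  -0.8
   0.3   0.3   1.7   2.5   2.9   3.5   4.5   4.8   5.9   5.9   6.9   7.7
   8.4   9.    9.5   9.7  10.9  11.2  11.6  12.7  13.6  13.8  14.7  15.
  16.3  17.3  17.8  19.1  19.8  21.7  23.7  25.8  25.9  28.4  30.3  30.5
  31.7]
589.2960023664948
pot (array([423.9, 237.5]), np.float64(31.771965026506923)) 198
```

Call:
jog_arm --plan '[{"tx": 0, "ty": 0, "tz": -0.207, "claw": 0}, {"tx": -0.783, "ty": -0.664, "tz": -0.207, "claw": 0}, {"tx": -0.783, "ty": -0.664, "tz": -0.207, "claw": 0}, {"tx": -0.783, "ty": -0.664, "tz": -0.207, "claw": 0}, {"tx": -0.783, "ty": -0.664, "tz": -0.207, "claw": 0}, {"tx": -0.783, "ty": -0.664, "tz": -0.207, "claw": 0}, {"tx": -0.783, "ty": -0.664, "tz": -0.207, "claw": 0}, {"tx": -0.783, "ty": -0.664, "tz": -0.207, "claw": 0}, {"tx": -0.783, "ty": -0.664, "tz": -0.207, "claw": 0}, {"tx": -0.783, "ty": -0.664, "tz": -0.207, "claw": 0}, {"tx": -0.783, "ty": -0.664, "tz": -0.207, "claw": 0}, {"tx": -0.783, "ty": -0.664, "tz": -0.207, "claw": 0}]'

```text
invalid input at $.plan[0]: expected keys tx, ty, tz, wx, wy, wz, claw
```

The fork's slot appears turned about 0.17 rad from my row-based yaw. I'll check this against the rail.

```bash
python3 - <<'E'
from h import *
np.set_printoptions(precision=2,suppress=True)
p=dict(np.load("top0.npz",allow_pickle=True)); W=cloud(p)
w=W[85:190,270:440].reshape(-1,3); w=w[abs(w[:,2]-130)<7]
import scipy.optimize as so
def ab(w,q):
    c,s=np.cos(q[2]),np.sin(q[2]);X=w[:,0]-q[0];Y=w[:,1]-q[1]; return X*c+Y*s,-X*s+Y*c
def cost(q):
    x,y=ab(w,q); y=abs(y); k=(x>-48)&(x<30)&(y<36)
    slot=(x<np.sqrt(np.maximum(0,15**2-y**2)) )&(y<15+np.maximum(0,(-28-x)*.5)) & (x>-46)
    pr=(x>-41)&(x<20)&(y<29)&~slot
    return -(k&pr).sum()+2*(k&slot).sum()+1.0*(k&~pr&~slot).sum()*(1)
best=min((cost((a,b,t)),a,b,t) for a in np.arange(612,634,1.5) for b in np.arange(202,224,1.5) for t in np.arange(.2,.66,.03)); print(best)
# rail: points beyond seats 50-74
for t in (best[3],):
    a,b=best[1:3]
    bins=[]
    x,y=ab(w,(a,b,t))
    for y0 in range(-40,230,10):
        k=(y>=y0)&(y<y0+10)&(x>40)&(x<90)
        if k.sum()>5: bins.append((y0+5,np.percentile(x[k],97),np.percentile(x[k],3),k.sum()))
    bins=np.array(bins);print(bins)
    print(np.polyfit(bins[:,0],bins[:,1],1),np.polyfit(bins[:,0],bins[:,2],1))
img=cv2.imread("pics/top0.png")[70:180,270:440]; cv2.imwrite("pics/rackc.png",cv2.resize(img,None,fx=4.5,fy=4.5,interpolation=3))
E
```

```text
(np.float64(-271.0), np.float64(627.0), np.float64(215.5), np.float64(0.53))
[[-35.    66.13  45.35  51.  ]
 [-25.    68.05  47.71  54.  ]
 [-15.    69.49  41.56  64.  ]
 [ -5.    71.08  41.72  69.  ]
 [  5.    72.3   41.49  80.  ]
 [ 15.    74.32  41.67  77.  ]
 [ 25.    77.2   54.84  53.  ]
 [ 35.    79.05  59.65  50.  ]
 [ 45.    81.52  41.69  60.  ]
 [ 55.    83.59  41.17  67.  ]
 [ 65.    84.21  43.4  103.  ]
 [ 75.    85.6   44.84 106.  ]
 [ 85.    87.86  42.34 109.  ]
 [ 95.    89.08  41.02  72.  ]
 [105.    88.61  41.83  49.  ]
 [115.    89.13  52.65  44.  ]
 [125.    88.9   42.82  72.  ]
 [135.    89.22  55.05  73.  ]
 [145.    88.4   58.17  77.  ]
 [155.    88.04  56.29  78.  ]
 [165.    89.08  51.36  68.  ]
 [175.    89.13  41.99  45.  ]
 [185.    89.82  87.58  10.  ]]
[ 0.11 73.86] [ 0.07 43.19]
```

View pics/rackc.png

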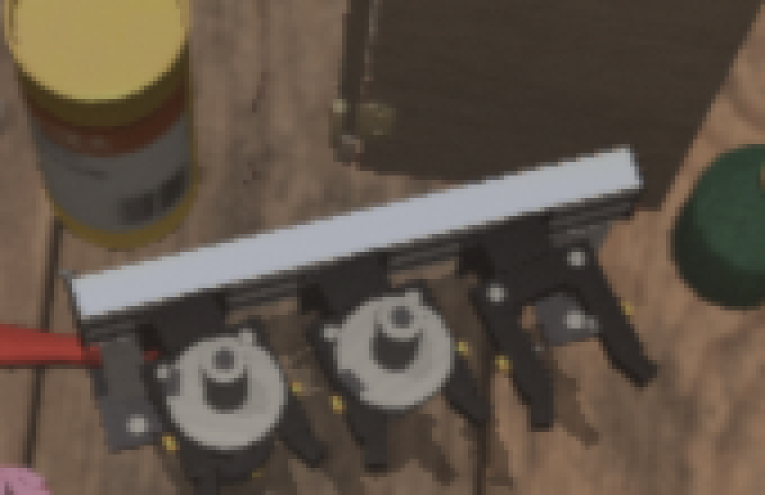

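Call:
jog_arm --plan '[{"tx": 0, "ty": 0, "tz": -0.207, "wx": 0, "wy": 0, "wz": 0, "claw": 0}, {"tx": -0.783, "ty": -0.664, "tz": -0.207, "wx": 0, "wy": 0, "wz": 0, "claw": 0}, {"tx": -0.783, "ty": -0.664, "tz": -0.207, "wx": 0, "wy": 0, "wz": 0, "claw": 0}, {"tx": -0.783, "ty": -0.664, "tz": -0.207, "wx": 0, "wy": 0, "wz": 0, "claw": 0}, {"tx": -0.783, "ty": -0.664, "tz": -0.207, "wx": 0, "wy": 0, "wz": 0, "claw": 0}, {"tx": -0.783, "ty": -0.664, "tz": -0.207, "wx": 0, "wy": 0, "wz": 0, "claw": 0}, {"tx": -0.783, "ty": -0.664, "tz": -0.207, "wx": 0, "wy": 0, "wz": 0, "claw": 0}, {"tx": -0.783, "ty": -0.664, "tz": -0.207, "wx": 0, "wy": 0, "wz": 0, "claw": 0}, {"tx": -0.783, "ty": -0.664, "tz": -0.207, "wx": 0, "wy": 0, "wz": 0, "claw": 0}, {"tx": -0.783, "ty": -0.664, "tz": -0.207, "wx": 0, "wy": 0, "wz": 0, "claw": 0}]'

```text
clock: 1.9
eef_pos: [357.4, 362.1, 260.6]
tool_rot: [3.14, -0.001, 2.841]
force: [0.1, 0.4, -0.4]
width: 85.6
gripper_force: 0.0
```

The forks are indeed skewed relative to the rail, and the empty right fork is at crop (560,310), with its slot axis near 0.53 rad. The arm is above the end mill now, so I'll take a wrist look.

```bash
cat >> h.py <<'E'
def wrist(ctrl):
    s=ctrl.read_state(); p=ctrl.get_image("wrist")
    T=np.eye(4);T[:3,:3]=R.from_euler("xyz",s["tool_rot"]).as_matrix();T[:3,3]=s["eef_pos"]
    return s,p,cloud(p,T@np.array(p["hand_eye"]))
E
python3 - <<'E'
from cell import ctrl
from h import *
np.set_printoptions(precision=2,suppress=True)
s,p,W=wrist(ctrl); print(s["eef_pos"],s["tool_rot"],s["qpos"]); print(np.array(p["hand_eye"]))
cv2.imwrite("pics/w1.png",p["img"][:,:,::-1]); np.savez("w1.npz",W=W)
w=W.reshape(-1,3); w=w[np.isfinite(w).all(1)]
for z0,z1,c,r in[(168,185,(358,360),22),(120,128,(358,360),36),(148,160,(428,337),24),(38,50,(424,237),45)]:
    k=w[(w[:,2]>z0)&(w[:,2]<z1)&(np.hypot(w[:,0]-c[0],w[:,1]-c[1])<r)]
    if len(k)>5:
        print(c,len(k),k.mean(0),np.median(k[:,2]),cv2.minEnclosingCircle(k[:,:2].astype(np.float32)))
E
```

```text
[357.41 362.1  260.61] [ 3.14 -0.    2.84] [-0.9   0.35  0.08  1.82 -0.03  0.96  0.46]
[[  -0.     -0.95   -0.3    78.8 ]
 [   1.     -0.      0.      0.21]
 [  -0.     -0.3     0.95 -174.73]
 [   0.      0.      0.      1.  ]]
(358, 360) 364 [357.18 360.58 175.72] 176.1325978266632 ((358.1195068359375, 360.2873229980469), 9.853271484375)
(358, 360) 1156 [353.07 361.99 123.27] 123.23086529263608 ((357.5797424316406, 360.3315734863281), 26.307641983032227)
(428, 337) 600 [427.86 337.06 153.04] 153.19624252255255 ((428.96405029296875, 336.84490966796875), 15.679466247558594)
(424, 237) 474 [424.61 234.08  43.71] 44.41949650138653 ((423.90496826171875, 236.43008422851562), 34.383304595947266)
```

View pics/w1.png

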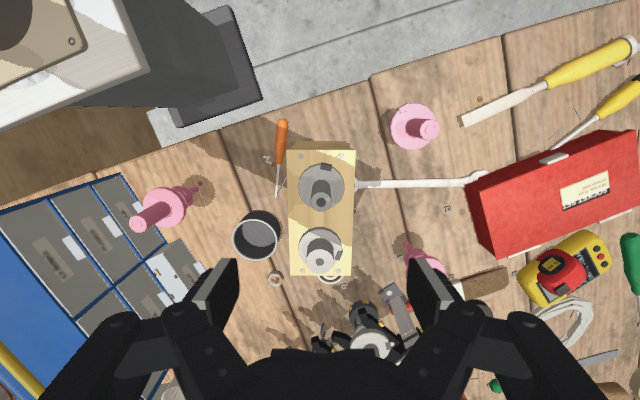

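The end mill is confirmed at (358,360.4), with its shank top at 176 as it should be. It shows in the wrist view at (321,187), with the stub below it and the pot at (257,235). I'll look at the fork before grasping.

```bash
python3 -c "
from h import *
print(rel([357.4,362.1,260.6],2.841,[615,215,300],2.10))"
```

```text
(array([-0.9653, -0.2141, -0.1313]), 0.4717)
```

Call:
jog_arm --plan '[{"tx": -0.965, "ty": -0.214, "tz": -0.131, "wx": 0, "wy": 0, "wz": 0.472, "claw": 0}, {"tx": -0.965, "ty": -0.214, "tz": -0.131, "wx": 0, "wy": 0, "wz": 0.472, "claw": 0}, {"tx": -0.965, "ty": -0.214, "tz": -0.131, "wx": 0, "wy": 0, "wz": 0.472, "claw": 0}, {"tx": -0.965, "ty": -0.214, "tz": -0.131, "wx": 0, "wy": 0, "wz": 0.472, "claw": 0}, {"tx": -0.965, "ty": -0.214, "tz": -0.131, "wx": 0, "wy": 0, "wz": 0.472, "claw": 0}, {"tx": -0.965, "ty": -0.214, "tz": -0.131, "wx": 0, "wy": 0, "wz": 0.472, "claw": 0}, {"tx": -0.965, "ty": -0.214, "tz": -0.131, "wx": 0, "wy": 0, "wz": 0.472, "claw": 0}, {"tx": -0.965, "ty": -0.214, "tz": -0.131, "wx": 0, "wy": 0, "wz": 0.472, "claw": 0}, {"tx": -0.965, "ty": -0.214, "tz": -0.131, "wx": 0, "wy": 0, "wz": 0.472, "claw": 0}, {"tx": -0.965, "ty": -0.214, "tz": -0.131, "wx": 0, "wy": 0, "wz": 0.472, "claw": 0}]'

```text
clock: 2.95
eef_pos: [614.0, 215.8, 299.6]
tool_rot: [-3.141, -0.002, 2.102]
force: [-0.2, 0.4, -0.0]
width: 85.2
gripper_force: 0.0
```

```bash
python3 - <<'E'
from cell import ctrl
from h import *
np.set_printoptions(precision=2,suppress=True)
s,p,W=wrist(ctrl); print(s["eef_pos"],s["tool_rot"],s["qpos"])
cv2.imwrite("pics/w2.png",p["img"][:,:,::-1]); np.savez("w2.npz",W=W,img=p["img"])
w=W.reshape(-1,3); w=w[np.isfinite(w).all(1)]
for c in((575,358),(600.5,287)):
    k=w[(abs(w[:,2]-181)<6)&(np.hypot(w[:,0]-c[0],w[:,1]-c[1])<22)]
    if len(k)>5: print(c,len(k),k.mean(0),cv2.minEnclosingCircle(k[:,:2].astype(np.float32)))
w=w[(abs(w[:,2]-130)<4)&(np.hypot(w[:,0]-627,w[:,1]-215)<70)]; print(len(w))
def ab(q):
    c,s=np.cos(q[2]),np.sin(q[2]);X=w[:,0]-q[0];Y=w[:,1]-q[1]; return X*c+Y*s,-X*s+Y*c
for t in np.arange(.44,.62,.03):
  for _ in range(1):
    def cost(q):
        x,y=ab(q); y=abs(y); k=(x>-48)&(x<18)&(y<36)
        slot=(x<14)&(y<15+np.maximum(0,(-28-x)*.4))&(x>-46)
        pr=(x>-41)&(x<18)&(y<29)&~slot
        return -(k&pr).sum()+2*(k&slot).sum()+(k&~pr&~slot).sum()
    print(round(t,2),min((cost((a,b,t)),a,b) for a in np.arange(618,634,1.) for b in np.arange(207,224,1.)))
t=.53;x,y=ab((627,215.5,t))
for a in range(-42,22,4):
    k=(x>=a)&(x<a+4)&(abs(y)<40); l=y[k&(y>0)];r=y[k&(y<0)]
    if len(l)>3 and len(r)>3: print(a+2,l.min(),l.max(),r.max(),r.min(),len(l),len(r))
E
```

```text
[614.04 215.83 299.57] [-3.14 -0.    2.1 ] [-0.56  0.56  0.31  1.38 -0.17  1.23  0.3 ]
(575, 358) 418 [576.7  357.67 180.17] ((576.8123779296875, 358.0492858886719), 10.034497261047363)
(600.5, 287) 336 [602.23 287.04 180.16] ((602.3499145507812, 287.01751708984375), 9.99849796295166)
3265
0.44 (np.int64(-802), np.float64(627.0), np.float64(214.0))
0.47 (np.int64(-875), np.float64(627.0), np.float64(215.0))
0.5 (np.int64(-960), np.float64(627.0), np.float64(215.0))
0.53 (np.int64(-994), np.float64(627.0), np.float64(215.0))
0.56 (np.int64(-919), np.float64(627.0), np.float64(215.0))
0.59 (np.int64(-873), np.float64(626.0), np.float64(216.0))
-40 21.252666197713914 30.46160894250658 -21.08573653311521 -30.047533536889027 19 20
-36 18.972297435503933 30.48894489332592 -19.18509575019008 -30.568945522946812 28 28
-32 17.51208399890391 28.459981917864937 -17.462805032951156 -28.98646381646332 33 27
-28 15.418217887277358 28.264509087263434 -16.215952669434177 -28.950455487366327 34 29
-24 15.180681606078624 28.480587730581696 -15.522154550502275 -29.421655207875077 36 34
-20 14.840365870
[... 229 characters left out ...]
95043426 36 34
-8 12.326609185083955 31.784712830478778 -13.807343964661632 -32.35554514223966 60 44
-4 12.347666007422857 31.662572047215953 -14.060808979426154 -32.55282776121041 43 50
0 15.340634230310375 28.36557997442936 -15.402806736412995 -28.95670554586271 36 33
4 15.260035606910307 28.377345431740224 -15.829544934621222 -29.361324152578515 48 32
8 15.085971327422529 28.314777480205887 -16.14017787707866 -28.96692529127141 36 33
12 10.369448128611559 28.29539980693268 -12.339504812113487 -29.306020042812808 44 49
16 0.07291238769639108 28.10919621377387 -0.48820274685404463 -28.87009672563786 86 73
20 0.3911928030378462 28.146085333438553 -0.6835251817149537 -29.027188946066687 77 68
```

View pics/w2.png

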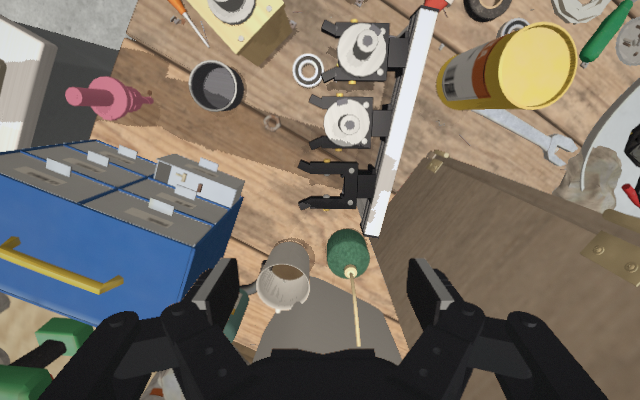

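The free fork's slot is centred on (627.5,215.4) with yaw 0.53 (wrist view at (330,187)). That agrees with 76 mm spacing from the other two holders. Next I'll check obstacles near the fork and compute the move back.

```bash
python3 - <<'E'
from h import *
np.set_printoptions(precision=1,suppress=True)
W=cloud(dict(np.load("top0.npz",allow_pickle=True))).reshape(-1,3)
for n,c,r in(("fork",(627.5,215.4),140),("pre",(563,177.5),120),("pot",(424,237),110)):
    d=np.hypot(W[:,0]-c[0],W[:,1]-c[1])
    for zl in(140,200,260):
        k=W[(d<r)&(W[:,2]>zl)]
        if len(k): print(n,zl,len(k),d[(d<r)&(W[:,2]>zl)].min(),k.min(0),k.max(0))
print(rel([614,215.6,299.8],2.10,[358,360.3,240],2.841))
print(rel([358,360.3,240],2.841,[424,237,290]), rel([424,237,0],2.841,[562.8,177.5,0],2.10))
E
```

```text
fork 140 7529 51.07951219040541 [561.5 148.5 140. ] [750.2 349.4 402.8]
fork 200 6081 114.02112546544633 [739.1 148.5 200. ] [749.9 288.9 402.8]
fork 260 4711 114.02112546544633 [739.1 148.5 260. ] [749.9 288.9 402.8]
pre 140 799 86.52104020208313 [471.3  62.1 140. ] [623.5 294.6 204.1]
pre 200 233 87.26380136366018 [479.9  62.1 200. ] [531.8  99.1 204.1]
pot 140 207 84.94895444476354 [334.2 165.9 140.2] [444.3 346.6 158.4]
(array([ 0.8, -0.5,  0.2]), -0.4717)
(array([-0.3, -0.3, -0.2]), 0) (array([-0.5, -0.1, -0. ]), 0.4717)
```

Call:
jog_arm --plan '[{"tx": 0.847, "ty": 0.495, "tz": 0.199, "wx": 0, "wy": 0, "wz": -0.472, "claw": 0}, {"tx": 0.847, "ty": 0.495, "tz": 0.199, "wx": 0, "wy": 0, "wz": -0.472, "claw": 0}, {"tx": 0.847, "ty": 0.495, "tz": 0.199, "wx": 0, "wy": 0, "wz": -0.472, "claw": 0}, {"tx": 0.847, "ty": 0.495, "tz": 0.199, "wx": 0, "wy": 0, "wz": -0.472, "claw": 0}, {"tx": 0.847, "ty": 0.495, "tz": 0.199, "wx": 0, "wy": 0, "wz": -0.472, "claw": 0}, {"tx": 0.847, "ty": 0.495, "tz": 0.199, "wx": 0, "wy": 0, "wz": -0.472, "claw": 0}, {"tx": 0.847, "ty": 0.495, "tz": 0.199, "wx": 0, "wy": 0, "wz": -0.472, "claw": 0}, {"tx": 0.847, "ty": 0.495, "tz": 0.199, "wx": 0, "wy": 0, "wz": -0.472, "claw": 0}, {"tx": 0.847, "ty": 0.495, "tz": 0.199, "wx": 0, "wy": 0, "wz": -0.472, "claw": 0}, {"tx": 0.847, "ty": 0.495, "tz": 0.199, "wx": 0, "wy": 0, "wz": -0.472, "claw": 0}, {"tx": 0.847, "ty": 0.495, "tz": 0.199, "wx": 0, "wy": 0, "wz": -0.472, "claw": 0}]'

```text
clock: 4.1
eef_pos: [616.8, 506.3, 241.5]
tool_rot: [3.141, 0.001, 2.838]
force: [0.1, 0.1, -0.1]
width: 85.6
gripper_force: 0.0
```

I guessed the sign of ty wrong, so the arm sits in free space at (617,506). No force registered. Recomputing.

```bash
python3 - <<'E'
from h import *
print(rel([616.8,506.3,241.5],2.840,[358,360.3,240]))
E
```

```text
(array([ 0.6792, -0.7209,  0.005 ]), 0)
```

Call:
jog_arm --plan '[{"tx": 0.679, "ty": -0.721, "tz": 0.005, "wx": 0, "wy": 0, "wz": 0, "claw": 0}, {"tx": 0.679, "ty": -0.721, "tz": 0.005, "wx": 0, "wy": 0, "wz": 0, "claw": 0}, {"tx": 0.679, "ty": -0.721, "tz": 0.005, "wx": 0, "wy": 0, "wz": 0, "claw": 0}, {"tx": 0.679, "ty": -0.721, "tz": 0.005, "wx": 0, "wy": 0, "wz": 0, "claw": 0}, {"tx": 0.679, "ty": -0.721, "tz": 0.005, "wx": 0, "wy": 0, "wz": 0, "claw": 0}, {"tx": 0.679, "ty": -0.721, "tz": 0.005, "wx": 0, "wy": 0, "wz": 0, "claw": 0}, {"tx": 0.679, "ty": -0.721, "tz": 0.005, "wx": 0, "wy": 0, "wz": 0, "claw": 0}, {"tx": 0.679, "ty": -0.721, "tz": 0.005, "wx": 0, "wy": 0, "wz": 0, "claw": 0}, {"tx": 0.679, "ty": -0.721, "tz": 0.005, "wx": 0, "wy": 0, "wz": 0, "claw": 0}, {"tx": 0.679, "ty": -0.721, "tz": 0.005, "wx": 0, "wy": 0, "wz": 0, "claw": 0}]'

```text
clock: 5.1
eef_pos: [358.7, 362.3, 238.9]
tool_rot: [3.14, 0.001, 2.839]
force: [0.4, 0.0, 0.5]
width: 85.3
gripper_force: 0.0
```

```bash
python3 - <<'E'
from cell import ctrl
from h import *
s=ctrl.read_state(); print(s["eef_pos"],s["tool_rot"])
print(rel(s["eef_pos"],s["tool_rot"][2],[358,360.3,134]))
E
```

```text
[358.74621662 362.2769432  238.92223591] [3.14014642e+00 9.51400157e-04 2.83864749e+00]
(array([ 0.0004, -0.007 ,  0.3497]), 0)
```

Call:
jog_arm --plan '[{"tx": 0, "ty": -0.007, "tz": 0.1, "wx": 0, "wy": 0, "wz": 0, "claw": 0}, {"tx": 0, "ty": -0.007, "tz": 0.2, "wx": 0, "wy": 0, "wz": 0, "claw": 0}, {"tx": 0, "ty": -0.007, "tz": 0.3, "wx": 0, "wy": 0, "wz": 0, "claw": 0}, {"tx": 0, "ty": -0.007, "tz": 0.35, "wx": 0, "wy": 0, "wz": 0, "claw": 0}, {"tx": 0, "ty": -0.007, "tz": 0.35, "wx": 0, "wy": 0, "wz": 0, "claw": 0}, {"tx": 0, "ty": -0.007, "tz": 0.35, "wx": 0, "wy": 0, "wz": 0, "claw": 1}, {"tx": 0, "ty": -0.007, "tz": 0.35, "wx": 0, "wy": 0, "wz": 0, "claw": 1}, {"tx": 0, "ty": -0.007, "tz": 0.35, "wx": 0, "wy": 0, "wz": 0, "claw": 1}, {"tx": 0, "ty": -0.007, "tz": 0.35, "wx": 0, "wy": 0, "wz": 0, "claw": 1}, {"tx": 0, "ty": -0.007, "tz": 0.35, "wx": 0, "wy": 0, "wz": 0, "claw": 1}, {"tx": 0, "ty": -0.007, "tz": 0.35, "wx": 0, "wy": 0, "wz": 0, "claw": 1}, {"tx": 0, "ty": -0.007, "tz": 0.35, "wx": 0, "wy": 0, "wz": 0, "claw": 1}]'

```text
clock: 6.3
eef_pos: [357.0, 360.4, 134.4]
tool_rot: [3.14, 0.001, 2.84]
force: [-0.8, -0.9, 5.9]
width: 16.3
gripper_force: 58.7
```

Call:
jog_arm --plan '[{"tx": 0, "ty": 0, "tz": -0.02, "wx": 0, "wy": 0, "wz": 0, "claw": 1}, {"tx": 0, "ty": 0, "tz": -0.06, "wx": 0, "wy": 0, "wz": 0, "claw": 1}, {"tx": 0, "ty": 0, "tz": -0.14, "wx": 0, "wy": 0, "wz": 0, "claw": 1}, {"tx": 0, "ty": 0, "tz": -0.24, "wx": 0, "wy": 0, "wz": 0, "claw": 1}, {"tx": 0, "ty": 0, "tz": -0.34, "wx": 0, "wy": 0, "wz": 0, "claw": 1}, {"tx": 0, "ty": 0, "tz": -0.44, "wx": 0, "wy": 0, "wz": 0, "claw": 1}, {"tx": 0, "ty": 0, "tz": -0.5, "wx": 0, "wy": 0, "wz": 0, "claw": 1}, {"tx": 0, "ty": 0, "tz": -0.52, "wx": 0, "wy": 0, "wz": 0, "claw": 1}, {"tx": 0, "ty": 0, "tz": -0.52, "wx": 0, "wy": 0, "wz": 0, "claw": 1}]'

```text
clock: 7.2
eef_pos: [356.6, 359.5, 290.2]
tool_rot: [3.141, 0.0, 2.84]
force: [0.1, -0.3, -3.3]
width: 16.7
gripper_force: 58.9
```

```bash
python3 - <<'E'
from cell import ctrl
from h import *
np.set_printoptions(precision=2,suppress=True)
s,p,W=wrist(ctrl); print(s["eef_pos"],s["tool_rot"],s["force"],s["width"])
cv2.imwrite("pics/w3.png",p["img"][:,:,::-1]); np.savez("w3.npz",W=W)
print(rel(s["eef_pos"],s["tool_rot"][2],[424,237,s["eef_pos"][2]]))
E
```

```text
[356.57 359.53 290.21] [3.14 0.   2.84] [ 0.1  -0.29 -3.35] 16.652787097882157
(array([-0.34, -0.32, -0.  ]), 0)
```

View pics/w3.png

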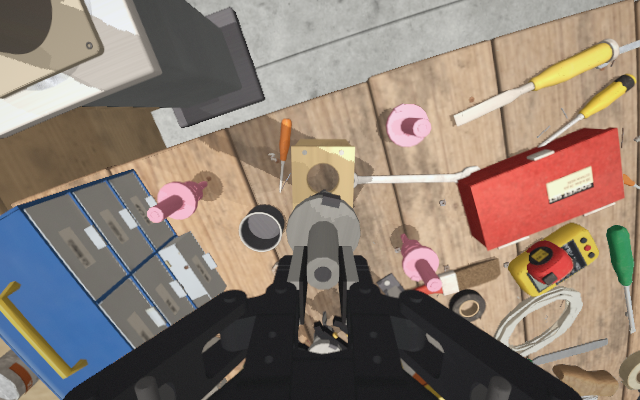

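The holder is lifted out and shows in the gripper at (322,235), but the shank may sit off-centre in the pads. I'll measure its position and tilt in the tool frame.

```bash
python3 - <<'E'
from h import *
np.set_printoptions(precision=2,suppress=True)
W=np.load("w3.npz")["W"]
M=(R.from_euler("z",2.84)*R.from_euler("x",np.pi)).as_matrix()
L=(W-np.array([356.57,359.53,290.21]))@M   # tool coordinates
k=np.isfinite(L).all(2)
sub=L[185:285,280:365].reshape(-1,3); sub=sub[np.isfinite(sub).all(1)]
c=sub[(sub[:,2]>3)&(sub[:,2]<14)&(abs(sub[:,1])<30)]
print("collar face",len(c),np.median(c,0),cv2.minEnclosingCircle(c[:,:2].astype(np.float32)), circ(c))
A=np.c_[c[:,:2],np.ones(len(c))];print("plane",np.linalg.lstsq(A,c[:,2],rcond=None)[0])
for z0 in range(-54,8,6):
    t=sub[(sub[:,2]>=z0)&(sub[:,2]<z0+6)&(np.hypot(sub[:,0],sub[:,1])<25)]
    if len(t): print(z0,len(t),t.min(0),t.max(0))
E
```

```text
collar face 2569 [ 8.16  1.23 11.23] ((-0.15430055558681488, 0.4344339668750763), 26.111007690429688) (array([1.43, 0.6 ]), np.float64(18.32556836818877))
plane [-0.   -0.01 11.1 ]
-54 341 [ -0.01 -20.51 -53.97] [ 12.66  20.39 -48.02]
-48 635 [ -7.33 -21.17 -47.95] [ 12.62  21.27 -42.  ]
-42 869 [-10.56 -20.98 -41.99] [ 12.48  20.91 -36.02]
-36 182 [  3.23 -14.24 -36.  ] [ 11.66  14.58 -30.07]
-30 135 [  3.72  -7.99 -29.95] [  8.9    8.42 -24.16]
-24 134 [  1.6   -8.96 -23.98] [  8.94   9.37 -18.02]
-18 124 [  0.82  -9.28 -17.92] [  8.83   9.68 -12.02]
-12 112 [  0.86  -9.34 -11.99] [ 8.74  9.93 -6.08]
-6 103 [ 1.27 -9.15 -5.98] [ 8.61  9.64 -0.01]
0 92 [ 0.78 -9.29  0.21] [8.88 9.92 5.84]
6 2123 [-13.63 -24.95   6.03] [24.89 24.78 12.  ]
```

It's gripped upright and centred (collar plane level, underside 20 mm below the TCP, tip 110 mm below). Now I'll move over the pot.

Call:
jog_arm --plan '[{"tx": -0.08, "ty": -0.08, "tz": 0, "wx": 0, "wy": 0, "wz": 0, "claw": 1}, {"tx": -0.18, "ty": -0.17, "tz": 0, "wx": 0, "wy": 0, "wz": 0, "claw": 1}, {"tx": -0.27, "ty": -0.26, "tz": 0, "wx": 0, "wy": 0, "wz": 0, "claw": 1}, {"tx": -0.336, "ty": -0.323, "tz": 0, "wx": 0, "wy": 0, "wz": 0, "claw": 1}, {"tx": -0.336, "ty": -0.323, "tz": 0, "wx": 0, "wy": 0, "wz": 0, "claw": 1}, {"tx": -0.336, "ty": -0.323, "tz": 0.1, "wx": 0, "wy": 0, "wz": 0, "claw": 1}, {"tx": -0.336, "ty": -0.323, "tz": 0.2, "wx": 0, "wy": 0, "wz": 0, "claw": 1}, {"tx": -0.336, "ty": -0.323, "tz": 0.3, "wx": 0, "wy": 0, "wz": 0, "claw": 1}, {"tx": -0.336, "ty": -0.323, "tz": 0.35, "wx": 0, "wy": 0, "wz": 0, "claw": 1}, {"tx": -0.336, "ty": -0.323, "tz": 0.35, "wx": 0, "wy": 0, "wz": 0, "claw": 1}]'

```text
clock: 8.25
eef_pos: [421.1, 236.3, 181.5]
tool_rot: [-3.136, -0.005, 2.841]
force: [-0.0, 0.1, -3.6]
width: 16.4
gripper_force: 58.9
```

Call:
jog_arm --plan '[{"tx": -0.008, "ty": 0.005, "tz": 0.08, "wx": 0, "wy": 0, "wz": 0, "claw": 1}, {"tx": -0.008, "ty": 0.005, "tz": 0.168, "wx": 0, "wy": 0, "wz": 0, "claw": 1}, {"tx": -0.008, "ty": 0.005, "tz": 0.168, "wx": 0, "wy": 0, "wz": 0, "claw": 1}, {"tx": -0.008, "ty": 0.005, "tz": 0.168, "wx": 0, "wy": 0, "wz": 0, "claw": 1}, {"tx": -0.008, "ty": 0.005, "tz": 0.168, "wx": 0, "wy": 0, "wz": 0, "claw": 1}, {"tx": -0.008, "ty": 0.005, "tz": 0.168, "wx": 0, "wy": 0, "wz": 0, "claw": 1}, {"tx": -0.008, "ty": 0.005, "tz": 0.168, "wx": 0, "wy": 0, "wz": 0, "claw": 1}, {"tx": -0.008, "ty": 0.005, "tz": 0.168, "wx": 0, "wy": 0, "wz": 0, "claw": 1}, {"tx": -0.008, "ty": 0.005, "tz": 0.168, "wx": 0, "wy": 0, "wz": 0, "claw": 1}, {"tx": -0.008, "ty": 0.005, "tz": 0.168, "wx": 0, "wy": 0, "wz": 0, "claw": 1}, {"tx": -0.008, "ty": 0.005, "tz": 0.168, "wx": 0, "wy": 0, "wz": 0, "claw": 1}, {"tx": -0.008, "ty": 0.005, "tz": 0.168, "wx": 0, "wy": 0, "wz": 0, "claw": 1}]'

```text
clock: 9.45
eef_pos: [426.7, 237.8, 134.1]
tool_rot: [-3.142, -0.0, 2.84]
force: [-0.2, -0.2, -2.7]
width: 16.5
gripper_force: 59.2
```

```bash
python3 - <<'E'
from cell import ctrl
from h import *
s=ctrl.read_state(); print(s["clock"],s["eef_pos"],s["tool_rot"],s["force"])
p=s["eef_pos"].copy();y=s["tool_rot"][2]
print(rel(p,y,[p[0],p[1],220]),rel(p,y,[562.8,177.5,220],2.10))
E
```

```text
9.45 [426.68989143 237.82738799 134.14717391] [-3.14151127e+00 -1.27955382e-04  2.83973385e+00] [-0.21025443 -0.20498612 -2.65893453]
(array([ 0.    ,  0.    , -0.2862]), 0) (array([-0.493 , -0.0571, -0.2862]), np.float64(0.4709))
```

Call:
jog_arm --plan '[{"tx": 0, "ty": 0, "tz": 0, "wx": 0, "wy": 0, "wz": 0, "claw": 1}, {"tx": 0, "ty": 0, "tz": -0.1, "wx": 0, "wy": 0, "wz": 0, "claw": 1}, {"tx": 0, "ty": 0, "tz": -0.2, "wx": 0, "wy": 0, "wz": 0, "claw": 1}, {"tx": 0, "ty": 0, "tz": -0.286, "wx": 0, "wy": 0, "wz": 0, "claw": 1}, {"tx": -0.07, "ty": -0.01, "tz": -0.286, "wx": 0, "wy": 0, "wz": 0.06, "claw": 1}, {"tx": -0.15, "ty": -0.02, "tz": -0.286, "wx": 0, "wy": 0, "wz": 0.14, "claw": 1}, {"tx": -0.24, "ty": -0.03, "tz": -0.286, "wx": 0, "wy": 0, "wz": 0.22, "claw": 1}, {"tx": -0.33, "ty": -0.04, "tz": -0.286, "wx": 0, "wy": 0, "wz": 0.3, "claw": 1}, {"tx": -0.42, "ty": -0.05, "tz": -0.286, "wx": 0, "wy": 0, "wz": 0.38, "claw": 1}, {"tx": -0.493, "ty": -0.057, "tz": -0.286, "wx": 0, "wy": 0, "wz": 0.471, "claw": 1}, {"tx": -0.493, "ty": -0.057, "tz": -0.286, "wx": 0, "wy": 0, "wz": 0.471, "claw": 1}, {"tx": -0.493, "ty": -0.057, "tz": -0.286, "wx": 0, "wy": 0, "wz": 0.471, "claw": 1}]'

```text
clock: 10.65
eef_pos: [562.4, 177.4, 219.4]
tool_rot: [-3.14, -0.001, 2.101]
force: [-0.6, 0.3, -3.5]
width: 16.7
gripper_force: 59.3
```

```bash
python3 - <<'E'
from cell import ctrl
from h import *
np.set_printoptions(precision=2,suppress=True)
s,p,W=wrist(ctrl); print(s["clock"],s["eef_pos"],s["tool_rot"],s["force"])
cv2.imwrite("pics/w4.png",p["img"][:,:,::-1])
M=R.from_euler("xyz",s["tool_rot"]).as_matrix(); L=((W-s["eef_pos"])@M).reshape(-1,3)
c=L[np.isfinite(L).all(1)]; c=c[(c[:,2]>4)&(c[:,2]<15)&(np.hypot(c[:,0],c[:,1])<30)]
print(np.median(c,0),cv2.minEnclosingCircle(c[:,:2].astype(np.float32)))
A=np.c_[c[:,:2],np.ones(len(c))];print("plane",np.linalg.lstsq(A,c[:,2],rcond=None)[0])
seat=np.array([627.5,215.4]);u=np.array([np.cos(.53),np.sin(.53)])
y=s["tool_rot"][2]
for d in(75,45,0): print(d,rel(s["eef_pos"],y,[*(seat-d*u),152],2.10))
w=W.reshape(-1,3);w=w[np.isfinite(w).all(1)]
w=w[(abs(w[:,2]-130)<4)&(np.hypot(w[:,0]-627.5,w[:,1]-215.4)<60)]
x=(w[:,:2]-seat)@u; v=(w[:,:2]-seat)@np.array([-u[1],u[0]])
for a in range(-42,16,6):
    k=(x>=a)&(x<a+6); l=v[k&(v>0)&(v<36)];r=v[k&(v<0)&(v>-36)]
    if len(l)>3 and len(r)>3: print(a+3,l.min(),l.max(),r.max(),r.min())
E
```

```text
10.65 [562.35 177.4  219.4 ] [-3.14 -0.    2.1 ] [-0.64  0.28 -3.52]
[ 8.36  0.64 11.27] ((-0.19057056307792664, 0.0017364565283060074), 26.221973419189453)
plane [ 0.   -0.01 11.18]
75 (array([-0.  ,  0.  ,  0.22]), np.float64(0.0004))
45 (array([-0.  ,  0.1 ,  0.22]), np.float64(0.0004))
0 (array([-0.  ,  0.25,  0.22]), np.float64(0.0004))
-39 19.848115132199442 30.74761350468417 -19.219902326159737 -30.696729769181122
-33 17.076972301316463 30.096435211431345 -17.475772552116414 -28.691177884215616
-27 15.17018726788713 28.62390919696594 -14.893242400843802 -28.997698726502964
-21 15.059659826287945 28.48185817872745 -15.220329741139313 -29.319726793040406
-15 15.119328647417515 28.588023058565646 -15.345318750337613 -29.417059000069898
-9 12.672959396645393 32.02402175645935 -12.179999963227106 -32.708942235961814
-3 12.987041639027016 31.829979737696554 -14.118843867780473 -32.13696935876351
3 15.155430697933348 28.67585424284306 -15.34262478546916 -29.369011982334882
9 10.53648281167557 28.485009940259214 -11.390512649498147 -29.36597355776977
15 0.04903070838111708 28.639961452042105 -0.053680733201952616 -29.15632091849792
```

Slot and holder line up within about 0.3 mm. Next: descend, then approach to 40 mm short of home.

Call:
jog_arm --plan '[{"tx": 0, "ty": 0, "tz": 0.08, "wx": 0, "wy": 0, "wz": 0, "claw": 1}, {"tx": 0, "ty": 0, "tz": 0.16, "wx": 0, "wy": 0, "wz": 0, "claw": 1}, {"tx": 0, "ty": 0, "tz": 0.223, "wx": 0, "wy": 0, "wz": 0, "claw": 1}, {"tx": 0, "ty": 0, "tz": 0.223, "wx": 0, "wy": 0, "wz": 0, "claw": 1}, {"tx": 0, "ty": 0.03, "tz": 0.223, "wx": 0, "wy": 0, "wz": 0, "claw": 1}, {"tx": 0, "ty": 0.07, "tz": 0.223, "wx": 0, "wy": 0, "wz": 0, "claw": 1}, {"tx": 0, "ty": 0.117, "tz": 0.223, "wx": 0, "wy": 0, "wz": 0, "claw": 1}, {"tx": 0, "ty": 0.117, "tz": 0.223, "wx": 0, "wy": 0, "wz": 0, "claw": 1}, {"tx": 0, "ty": 0.117, "tz": 0.223, "wx": 0, "wy": 0, "wz": 0, "claw": 1}]'

```text
clock: 11.6
eef_pos: [593.6, 195.7, 153.9]
tool_rot: [3.14, 0.0, 2.101]
force: [-0.3, 0.0, -2.0]
width: 16.5
gripper_force: 59.3
```

```bash
cat >st.py <<'E'
from cell import ctrl
from h import *
np.set_printoptions(precision=2,suppress=True)
s=ctrl.read_state(); seat=np.array([627.5,215.4]);u=np.array([np.cos(.53),np.sin(.53)])
d=s["eef_pos"][:2]-seat
print(s["clock"],s["eef_pos"],s["tool_rot"],"F",s["force"],"along",d@u,"lat",d@np.array([-u[1],u[0]]),"Falong",s["force"][:2]@u)
print(rel(s["eef_pos"],s["tool_rot"][2],[*seat,152],2.10))
E
python3 st.py
```

```text
11.6 [593.65 195.71 153.94] [3.14 0.   2.1 ] F [-0.35  0.02 -2.03] along -39.16195720828754 lat 0.12029808611549335 Falong -0.28629189145392403
(array([-0.  ,  0.13,  0.01]), np.float64(0.0004))
```

Call:
jog_arm --plan '[{"tx": 0, "ty": 0, "tz": 0.008, "wx": 0, "wy": 0, "wz": 0, "claw": 1}, {"tx": 0, "ty": 0, "tz": 0.008, "wx": 0, "wy": 0, "wz": 0, "claw": 1}, {"tx": 0, "ty": 0.02, "tz": 0.008, "wx": 0, "wy": 0, "wz": 0, "claw": 1}, {"tx": 0, "ty": 0.04, "tz": 0.008, "wx": 0, "wy": 0, "wz": 0, "claw": 1}, {"tx": 0, "ty": 0.055, "tz": 0.008, "wx": 0, "wy": 0, "wz": 0, "claw": 1}, {"tx": 0, "ty": 0.065, "tz": 0.008, "wx": 0, "wy": 0, "wz": 0, "claw": 1}, {"tx": 0, "ty": 0.065, "tz": 0.008, "wx": 0, "wy": 0, "wz": 0, "claw": 1}, {"tx": 0, "ty": 0.065, "tz": 0.008, "wx": 0, "wy": 0, "wz": 0, "claw": 1}]'

```text
clock: 12.4
eef_pos: [609.8, 205.0, 150.5]
tool_rot: [-3.141, -0.0, 2.1]
force: [-0.2, -1.2, -2.3]
width: 16.3
gripper_force: 59.3
```

```bash
python3 st.py
```

```text
12.4 [609.85 204.99 150.54] [-3.14 -0.    2.1 ] F [-0.22 -1.23 -2.34] along -20.49202851043747 lat -0.06018843474883541 Falong -0.8135154404082394
(array([ 0.  ,  0.07, -0.  ]), np.float64(-0.0001))
```

Call:
jog_arm --plan '[{"tx": 0, "ty": 0.01, "tz": -0.003, "wx": 0, "wy": 0, "wz": 0, "claw": 1}, {"tx": 0, "ty": 0.02, "tz": -0.003, "wx": 0, "wy": 0, "wz": 0, "claw": 1}, {"tx": 0, "ty": 0.03, "tz": -0.003, "wx": 0, "wy": 0, "wz": 0, "claw": 1}, {"tx": 0, "ty": 0.04, "tz": -0.003, "wx": 0, "wy": 0, "wz": 0, "claw": 1}, {"tx": 0, "ty": 0.05, "tz": -0.003, "wx": 0, "wy": 0, "wz": 0, "claw": 1}, {"tx": 0, "ty": 0.06, "tz": -0.003, "wx": 0, "wy": 0, "wz": 0, "claw": 1}, {"tx": 0, "ty": 0.07, "tz": -0.003, "wx": 0, "wy": 0, "wz": 0, "claw": 1}, {"tx": 0, "ty": 0.07, "tz": -0.003, "wx": 0, "wy": 0, "wz": 0, "claw": 1}, {"tx": 0, "ty": 0.07, "tz": -0.003, "wx": 0, "wy": 0, "wz": 0, "claw": 1}]'

```text
clock: 13.3
eef_pos: [622.8, 212.6, 150.7]
tool_rot: [-3.129, -0.002, 2.099]
force: [-9.3, -4.5, 3.2]
width: 16.3
gripper_force: 60.3
```

```bash
python3 st.py
```

```text
13.3 [622.8  212.62 150.73] [-3.13 -0.    2.1 ] F [-9.27 -4.52  3.18] along -5.458909817059255 lat -0.02870875593767326 Falong -10.285398098245652
(array([ 0.  ,  0.02, -0.  ]), np.float64(-0.0007))
```

Call:
jog_arm --plan '[{"tx": 0, "ty": 0.007, "tz": 0, "wx": 0, "wy": 0, "wz": 0, "claw": 1}, {"tx": 0, "ty": 0.014, "tz": 0, "wx": 0, "wy": 0, "wz": 0, "claw": 1}, {"tx": 0, "ty": 0.02, "tz": 0, "wx": 0, "wy": 0, "wz": 0, "claw": 1}, {"tx": 0, "ty": 0.02, "tz": 0, "wx": 0, "wy": 0, "wz": 0, "claw": 1}, {"tx": 0, "ty": 0.02, "tz": 0, "wx": 0, "wy": 0, "wz": 0, "claw": 1}]'

```text
clock: 13.8
eef_pos: [630.1, 216.8, 151.1]
tool_rot: [-3.134, -0.001, 2.099]
force: [-8.0, -3.3, 2.6]
width: 16.9
gripper_force: 60.3
```

```bash
python3 st.py
```

```text
13.8 [630.13 216.79 151.14] [-3.13 -0.    2.1 ] F [-8.02 -3.31  2.57] along 2.9737576080102417 lat -0.13564361627019286 Falong -8.590816904054366
(array([ 0.  , -0.01, -0.  ]), np.float64(-0.0004))
```

```bash
cat > chk.py <<'E'
from cell import ctrl
from h import *
import sys
np.set_printoptions(precision=2,suppress=True)
s,p,W=wrist(ctrl)
cv2.imwrite(f"pics/{sys.argv[1]}.png",p["img"][:,:,::-1])
seat=np.array([627.5,215.4]);u=np.array([np.cos(.53),np.sin(.53)]);n=np.array([-u[1],u[0]])
w=W.reshape(-1,3);w=w[np.isfinite(w).all(1)]
for nm,z0,z1,r in(("collar",134.5,144,31),("top",186,198,18)):
    k=w[(w[:,2]>z0)&(w[:,2]<z1)&(np.hypot(w[:,0]-628,w[:,1]-215.6)<r)]
    if len(k)<5: print(nm,len(k));continue
    c,e=cv2.minEnclosingCircle(k[:,:2].astype(np.float32)); c=np.array(c)-seat
    print(nm,len(k),"z",np.median(k[:,2]),"r",e,"along",c@u,"lat",c@n)
    print(np.linalg.lstsq(np.c_[k[:,:2]-seat,np.ones(len(k))],k[:,2],rcond=None)[0])
# other holders
for c in((576.7,358),(602.3,287)):
    k=w[(abs(w[:,2]-181)<6)&(np.hypot(w[:,0]-c[0],w[:,1]-c[1])<22)]
    if len(k)>5: print(c,k.mean(0))
E
python3 chk.py w5
```

```text
collar 2623 z 140.00694628936353 r 26.42780876159668 along 0.728879922930443 lat 0.16946431313800547
[ -0.03  -0.02 139.91]
top 1395 z 192.76234216129458 r 16.820253372192383 along 0.23095822130602522 lat 2.223184658184966
[ -0.    -0.08 192.73]
(602.3, 287) [602.42 286.68 180.22]
```

View pics/w5.png

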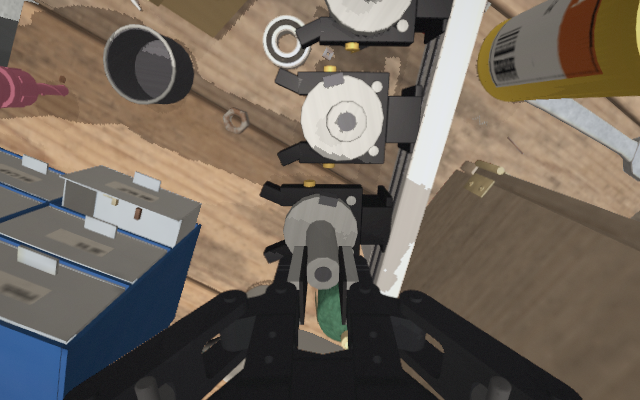

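The collar is at the seat (330,228 in the view, +0.7 mm along, the rest is push tilt). Unloading and letting go.

Call:
jog_arm --plan '[{"tx": 0, "ty": -0.012, "tz": 0, "wx": 0, "wy": 0, "wz": 0, "claw": 1}, {"tx": 0, "ty": -0.012, "tz": 0, "wx": 0, "wy": 0, "wz": 0, "claw": 1}, {"tx": 0, "ty": -0.012, "tz": 0, "wx": 0, "wy": 0, "wz": 0, "claw": 0.3}, {"tx": 0, "ty": -0.012, "tz": 0, "wx": 0, "wy": 0, "wz": 0, "claw": 0.3}, {"tx": 0, "ty": -0.012, "tz": 0, "wx": 0, "wy": 0, "wz": 0, "claw": 0.3}, {"tx": 0, "ty": -0.012, "tz": 0, "wx": 0, "wy": 0, "wz": 0, "claw": 0.3}, {"tx": 0, "ty": -0.012, "tz": 0, "wx": 0, "wy": 0, "wz": 0, "claw": 0.3}, {"tx": 0, "ty": -0.012, "tz": 0, "wx": 0, "wy": 0, "wz": 0, "claw": 0.3}]'

```text
clock: 14.65
eef_pos: [630.4, 217.0, 151.7]
tool_rot: [3.141, 0.0, 2.1]
force: [-0.6, -0.1, -0.6]
width: 59.6
gripper_force: 0.0
```

```bash
python3 chk.py w6; python3 st.py
```

```text
collar 2879 z 140.05959446813304 r 26.53164291381836 along 0.5714651423442634 lat 0.11365472962508913
[ -0.02  -0.02 140.02]
top 1165 z 192.87157215347327 r 10.300421714782715 along 1.9265412855017237 lat -0.7734192418420199
[  0.06  -0.12 192.53]
(602.3, 287) [602.33 286.63 180.23]
14.7 [630.36 217.03 151.66] [3.14 0.   2.1 ] F [ 0.31 -0.    0.23] along 3.2890457678314107 lat -0.040527059717950745 Falong 0.2654747479482523
(array([ 0.  , -0.01, -0.  ]), np.float64(-0.0))
```

Released with no force on the tool. I'll rise 120 mm and look.

Call:
jog_arm --plan '[{"tx": 0, "ty": -0.006, "tz": 0, "wx": 0, "wy": 0, "wz": 0, "claw": 0.3}, {"tx": 0, "ty": -0.006, "tz": -0.06, "wx": 0, "wy": 0, "wz": 0, "claw": 0.3}, {"tx": 0, "ty": -0.006, "tz": -0.14, "wx": 0, "wy": 0, "wz": 0, "claw": 0.3}, {"tx": 0, "ty": -0.006, "tz": -0.24, "wx": 0, "wy": 0, "wz": 0, "claw": 0.3}, {"tx": 0, "ty": -0.006, "tz": -0.34, "wx": 0, "wy": 0, "wz": 0, "claw": 0.3}, {"tx": 0, "ty": -0.006, "tz": -0.4, "wx": 0, "wy": 0, "wz": 0, "claw": 0.3}, {"tx": 0, "ty": -0.006, "tz": -0.4, "wx": 0, "wy": 0, "wz": 0, "claw": 0.3}, {"tx": 0, "ty": -0.006, "tz": -0.4, "wx": 0, "wy": 0, "wz": 0, "claw": 0.3}]'

```text
clock: 15.5
eef_pos: [628.3, 216.0, 271.3]
tool_rot: [-3.141, -0.0, 2.1]
force: [-0.3, -0.3, -0.3]
width: 59.7
gripper_force: 0.0
```

```bash
python3 chk.py w7; python3 -c "
import cv2;a=cv2.imread('pics/w7.png');cv2.imwrite('pics/w7c.png',cv2.resize(a[100:300,220:460],None,fx=3,fy=3))"
```

```text
collar 1211 z 140.05918852904364 r 26.261817932128906 along 0.7384886307353737 lat 0.1416750359334325
[ -0.02  -0.01 139.97]
top 380 z 192.96879401560665 r 10.200329780578613 along 2.1954895023245475 lat -0.5635935944885508
[  0.03  -0.09 192.69]
(576.7, 358) [577.08 357.66 180.07]
(602.3, 287) [602.59 286.56 180.16]
```

View pics/w7c.png

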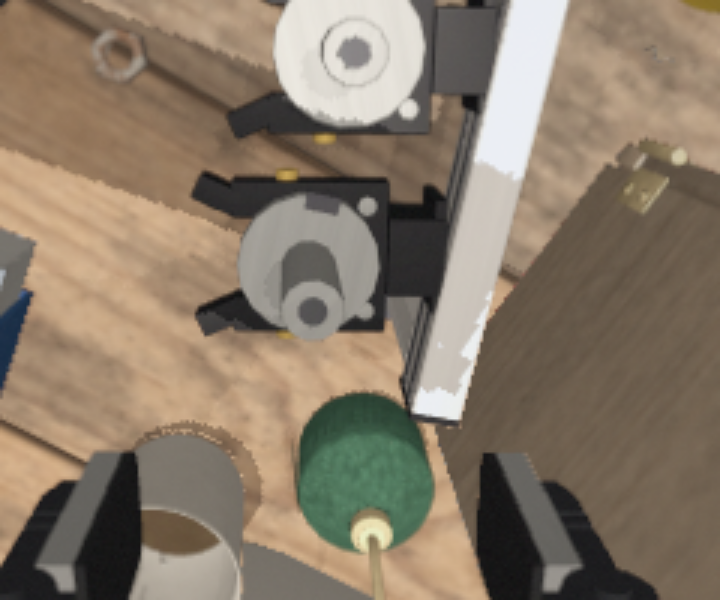

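The holder sits in the fork at (628.1,215.8), exactly where 76 mm spacing from the other holders puts the seat. Both neighbours are unmoved and the gripper is clear. Handing in.

```bash
python3 -c "
from cell import ctrl
print(ctrl.finish_job())"
```

```text
the job is handed in; nothing more can be done
None
```

The end mill's tip was dipped about 2 cm below the pot's rim for about a second, and its holder was then pushed home in the empty right fork and let go. It measures within 1 mm of the seat, though it sits about 2 mm high with about a degree of tilt, and I could not read the sprung balls directly; the job is handed in at about 15.6 s.

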